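# Pen two well plates in on the platform shaker

## Task

The two well plates on the platform shaker have to be made fast before it is started. Without lifting them, push each plate outwards along the mat until its long side is flush against the side rail next to it, and push the sliding clamping bar away from you until both plates are held snug and square between it and the fixed bar at the back. Leave everything else on the bench as it stands.

Things in the scene. Friction and masses are not known exactly. Their poses are not given: they have to be found in the camera images.
- shaker: Platform shaker, fixed: white housing, grey console towards the robot, on top a 280 (x) x 352 (y) mm tray with a dark mat. Origin under its middle at bench height; x points from the console to the fixed back bar, z up. In this frame the mat is at z = 100 mm; side rails run along x on both edges of the tray, inner faces at y = +160 and -160 mm, tops 22 mm above the mat.
- back_bar (a point): Middle of the fixed back bar, on its axis: a roller 16 mm in diameter along the shaker's y, axis at x = +122 mm in the shaker's frame and 13 mm above the mat; its front face is at x = +114 mm.
- home_left (a point): Point on the mat where the centre of the left plate's underside lies when that plate is home, flush with the left rail and the back bar: x = +50, y = +117, z = 100 mm in the shaker's frame.
- home_right (a point): The same for the right plate: x = +50, y = -117, z = 100 mm in the shaker's frame.
- deep_plate: White 24-well deep-well plate, 127.8 (own x) x 85.5 (own y) x 44 mm high, about 0.22 kg, loose on the mat, its x within 0.11 rad of the shaker's. Origin at the centre of its underside. It may be on the left or the right half. At the start each plate is 5 mm or more from its rail, 15 mm or more from the back bar, and there are over 60 mm free between the plates.
- culture_plate: White 24-well culture plate, 127.8 (own x) x 85.5 (own y) x 20 mm high, about 0.12 kg, loose on the other half of the mat; origin at the centre of its underside.
- clamp_bar (a joint): Travel of the sliding clamping bar along the shaker's x, in m: 0 at the front, growing towards the back bar. It slides with about 4 N of friction, does not rack wherever along it one pushes, pushes the plates before it and stays where it is left. At the start it stands in front of the plates at 0 to 0.015; with both plates home it touches them at 0.088.
- bar_mid (a point): Middle of the clamping bar, on its axis: a roller 16 mm in diameter along the shaker's y from rail to rail, axis 13 mm above the mat, at x = -110 mm + travel in the shaker's frame. Its end blocks ride on the rails and carry black thumb knobs, tops 55 mm above the mat.
- reagent_bottle: Bystander: amber bottle with black cap, 56 mm across, 125 mm high, on the bench close to the right side of the shaker. Origin at its foot.
- beaker: Bystander: glass beaker, 68 mm across, 90 mm high, on the bench close to the left side of the shaker. Origin at its foot.
- tip_box: Bystander: pipette-tip box, 85 x 122 x 67 mm. Origin under its centre.
- tube_rack: Bystander: white tube rack with blue-capped tubes, 70 x 160 mm, 113 mm high. Origin under its centre.
- pipette: Bystander: pipette lying on the bench, 233 mm long, 26 mm thick. Origin at bench height near its middle.
- wash_bottle: Bystander: white wash bottle with a bent spout, 68 mm across, 200 mm high. Origin at its foot.
- dish_a: Bystander: closed petri dish, 90 mm across, 15 mm high, in the steel tray at the left.
- dish_b: Bystander: the other petri dish in the steel tray.
Not all that is in view belongs to the job. Leave any green look-alike of the culture_plate alone.

How it is judged (in metres and radians):
At the end, for the whole second after the job is handed in: Both plates stand flat and still on the mat, each within about 3.5 mm of its side rail and of the back bar and square to within 0.04 rad, and the clamping bar rests against them (travel above 0.0835, within about 4 mm of its place with both plates home) (x of each of deep_plate, culture_plate in the frame of shaker above 0.0465 m and (y of deep_plate in the frame of shaker above 0.1135 m or y of deep_plate in the frame of shaker below -0.1135 m) and z of deep_plate in the frame of shaker between 0.097 and 0.103 m and angle between the x axis of each of deep_plate, culture_plate and the x axis of shaker, either way round below 0.04 rad and angle between each of deep_plate, culture_plate's own z axis and vertical below 0.04 rad and linear speed of each of deep_plate, culture_plate below 0.01 m/s and (y of culture_plate in the frame of shaker above 0.1135 m or y of culture_plate in the frame of shaker below -0.1135 m) and z of culture_plate in the frame of shaker between 0.097 and 0.103 m and value of joint clamp_bar above 0.0835 m and velocity of joint clamp_bar below 0.005 m/s); the robot touches nothing.
It fails at once if a well plate is lifted or tipped (z of any of deep_plate, culture_plate in the frame of shaker above 0.11 m or angle between any of deep_plate, culture_plate's own z axis and vertical above 0.15 rad).
It fails at once if something else on the bench is moved by more than 15 mm (distance of any of reagent_bottle, beaker, tip_box, tube_rack, pipette, wash_bottle, dish_a, dish_b from where it was at the start of the episode above 0.015 m).
It fails at once if something else on the bench is tipped (angle between any of reagent_bottle, beaker, tip_box, tube_rack, pipette, wash_bottle, dish_a, dish_b's own z axis and vertical above 0.3 rad).
It also fails if it takes over 58 s, if anything falls off the work surface, if the arm or the gripper's body presses on something with over 40 N, if the wrist force passes 120 N, or if a joint passes its speed limit or range.

## Robot

A 6-joint arm with a two-finger parallel gripper is mounted at the origin on the work surface. World frame = base frame: x ahead of the robot, y to its left, z up, the work surface at z = 0. Lengths are in m, angles in degrees, forces in N, time in s.
With the tool pointing down it reaches from about 0.4 to 0.825 m from the base axis. Payload 7 kg.
Tool frame: the origin (TCP) lies on the centre line of the jaws, within the pads' length; the fingertips stand 19 mm ahead of it and the grasp point (between the pads) is the TCP (r.tips_ahead is the distance from the TCP to the fingertips, in m); z points along the fingers, y is the line along which they close (so a half turn about z gives the same grasp; the last joint's range is limited). The gripper opens to 88 mm and grips with 3 to 60 N. Pads are 19 mm wide; open, the fingers measure 130 mm over their backs; the gripper's body (78 mm by 193 mm) begins 47 mm behind the grasp point.
Start: joints at [86.293, 20.546, 0.682, 0, -70.136, -16.507], TCP at [0.233, 0.633, 0.246] pointing down, gripper open.
Joint ranges: [-176.03, 176.03], [-82.01, 121.73], [-58.28, 71.71], [-173.87, 95.51], [-174.79, -0.11], [-173.66, 173.66]. Speed limits (degrees/s): [136.94, 136.94, 172.46, 180, 180, 180].

## Interface

Orientations are given as [roll, pitch, yaw] about the fixed x, y, z axes, in that order (R = Rz(yaw) Ry(pitch) Rx(roll)).
In Python, from plant import r, viewer, close_job gives the robot as it stands. The module is installed in compiled form; this text tells all that it offers.
- The arm moves only by the tool arm_command, never from a script. Its arguments are lists of equal length, an entry for each row: "travel": the shift along the world's x, y, z scaled (see below), a list of three; "delta_rot": the turn, a rotation vector about the world's x, y, z scaled (see below), a list of three. In form: {"travel": [[dx, dy, dz], ...], "delta_rot": [[rx, ry, rz], ...]}. A call has 1 to 20 rows; each row is the pose to reach, as a shift and turn from the pose commanded when the call began; what a row does not reach only later rows make up. The controller multiplies each number of a shift by 0.5 m and each number of a turn by 90 degrees. A row lasts 1/8 s, in which the tool goes at most 62.5 mm and 10.7 degrees, less where a joint would pass 70% of its speed; a pose out of reach is approached as far as the arm can. A call with a number of a shift or a turn outside -1 to 1 is refused whole. A call with a gripper value outside its range is refused whole. "grip" is the opening, from 0 (shut) to 1 (fully open), set as the call begins (left out, the last holds). The fingers move at their own pace and stop on an object; "newtons" is the grip in N (left out, the last holds). Time passes only in rows, so rows that repeat a pose let the fingers close. It gives the time, the measured TCP pose, the force, the opening and the grip force at its end, in the units of the state.
- r.get_state(): the state, without advancing time (a new reading comes with each control period).
- viewer.capture(name): name is "side" or "top" or "wrist"; returns a dict with "img" (420x560x3 uint8, red, green, blue), "camera_matrix" (3x3 intrinsics, pixels), "R" (3x3) and "t" (3): a world point X has camera coordinates R X + t; the wrist camera has in their place "mount" (4x4, takes a point from camera to tool coordinates, whose origin is the TCP and whose axes are the flange's). Camera axes: x right, y down, z forward; pixel columns grow to the right and rows downward; lengths in m; the calibration is good to about 2 mm. A picture is of the moment at which its call begins: read the wrist's pose just before it. There is no depth.
- close_job(): hands the job in; it is judged then, once.
The state is a dict: "time_s": time; "joints": joint angles; "qd": joint speeds; "joint_torque": joint torques, N m; "tcp_pos": TCP position; "eef_rot": TCP orientation; "contact_force": force on the tool from outside, world axes, zero at the start; "moment": the same for the moment, N m; "gripper_width": finger opening in m; "gripper_force": force on a finger pad.
Only numpy, scipy, OpenCV 4.12 (cv2) and the standard library are available. Lean on these libraries where they do the work, as an engineer would, in place of code of your own. Each camera call takes 0.05 s, during which the arm holds its last target. There are 200 camera calls.

## Working session

There is one attempt and no reset: what is moved stays moved. The work goes in short steps, Python scripts to look and compute and a tool call to move; the robot and the scene stay as the last step left them, time stands still between calls to the robot, and variables do not carry over. Pictures are saved under pics/ and viewed, at most 10 in all, crops included, and the job is handed in when it is done.

Besides the shell and the picture viewer there is one more tool, called after "Call:" as name(argument=value, ...), one argument or row to a line, values as JSON. arm_command: Moves the arm, as the interface text tells. Shifts and turns lie within -1 to 1; 1 stands for 0.5 m of shift or 90 degrees of turn. Its arguments: {"type":"object","properties":{"travel":{"type":"array"},"delta_rot":{"type":"array"},"grip":{"type":"number"},"newtons":{"type":"number"}},"required":["travel","delta_rot"]}

```bash
mkdir -p pics
python3 - <<'E'
from plant import r, viewer
import cv2,pickle
s=r.get_state();print(s)
d={}
for n in("side","top","wrist"):
    c=viewer.capture(n);d[n]=c;cv2.imwrite(f"pics/{n}0.png",cv2.cvtColor(c["img"],cv2.COLOR_RGB2BGR))
    print(n,{k:v.tolist() for k,v in c.items() if k!="img"})
pickle.dump(d,open("c0.pkl","wb"))
E
```

```text
{'time_s': 0.0, 'joints': array([ 8.62933949e+01,  2.05899175e+01,  6.34081608e-01, -2.03184400e-02,
       -7.01354127e+01, -1.65079514e+01]), 'qd': array([-0.06982809,  0.04233103,  0.07760484,  0.07945405, -0.04813303,
        0.00784965]), 'joint_torque': array([ 2.96361559e-04, -5.82723570e+01,  2.93050611e+01,  6.99729413e+00,
        7.00452380e-03, -1.61287462e-04]), 'tcp_pos': array([0.23308914, 0.63299293, 0.2446415 ]), 'eef_rot': array([ 1.79907085e+02, -7.61726772e-03, -2.02214697e+01]), 'contact_force': array([0.12833705, 0.31715634, 0.04650617]), 'moment': array([-0.0368358 , -0.0467115 , -0.04312234]), 'gripper_force': 0.0, 'gripper_width': 0.08750039947384582}
side {'camera_matrix': [[397.59865167977244, 0.0, 280.4898334725847], [0.0, 397.59865167977244, 214.0686489092343], [0.0, 0.0, 1.0]], 'R': [[0.892009341146461, -0.4520167199728553, -0.0004692253591600593], [-0.3344677196987537, -0.6593392749169568, -0.6733521107351617], [0.3040570337732255, 0.6007933133923536, -0.7393217938056909]], 't': [-0.45234079342477174, 0.26230894326050885, 1.0983899757395734]}
top {'camera_matrix': [[482.2260834229441, 0.0, 270.6018429365176], [0.0, 482.2260834229441, 211.92297272073074], [0.0, 0.0, 1.0]], 'R': [[0.006845212991993212, -0.9999687347991237, 0.003958848738500422], [-0.9957650701983662, -0.007179291203940565, -0.09165360195132495], [0.09167915811097493, -0.0033146948651574136, -0.9957830811808434]], 't': [0.04135259962455903, 0.5274807546308139, 1.4746076330979625]}
wrist {'camera_matrix': [[351.3134643488846, 0.0, 281.7618374200443], [0.0, 351.3134643488846, 211.11964234780223], [0.0, 0.0, 1.0]], 'mount': [[0.0001884790172411173, -0.9671632637850268, -0.2541558294833233, 0.06869683239278622], [0.9999998066667687, 0.0003328956960094491, -0.0005252112742097686, 0.0003194240725657993], [0.0005925724318921704, -0.2541556813552506, 0.9671631395440805, -0.13908208752546955], [0.0, 0.0, 0.0, 1.0]]}
```

View pics/top0.png

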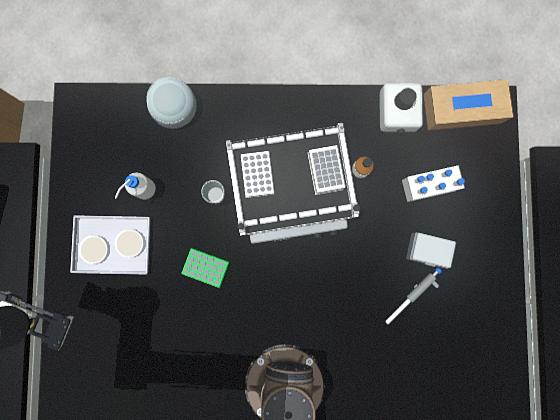

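View pics/side0.png

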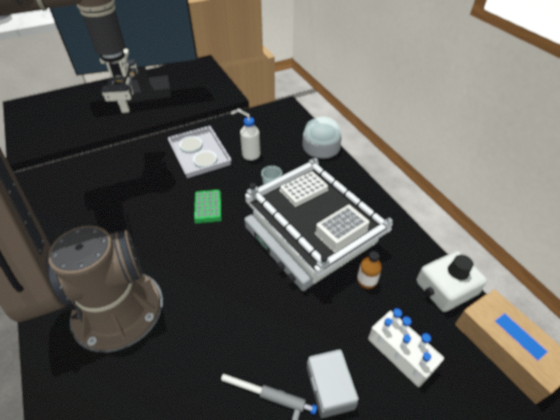

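The top view shows the shaker around (293,180), with the culture plate left at (257,174) and the deep plate right at (327,170). The beaker is at (213,191) and the bottle at (363,167). The side view agrees. I'll enlarge both.

Run:
```python
import cv2
a=cv2.imread("pics/top0.png")[115:250,195:385];cv2.imwrite("pics/top0c.png",cv2.resize(a,(760,540),interpolation=cv2.INTER_CUBIC))
a=cv2.imread("pics/side0.png")[150:300,235:405];cv2.imwrite("pics/side0c.png",cv2.resize(a,(680,600),interpolation=cv2.INTER_CUBIC))
```

```text
(no output)
```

View pics/top0c.png

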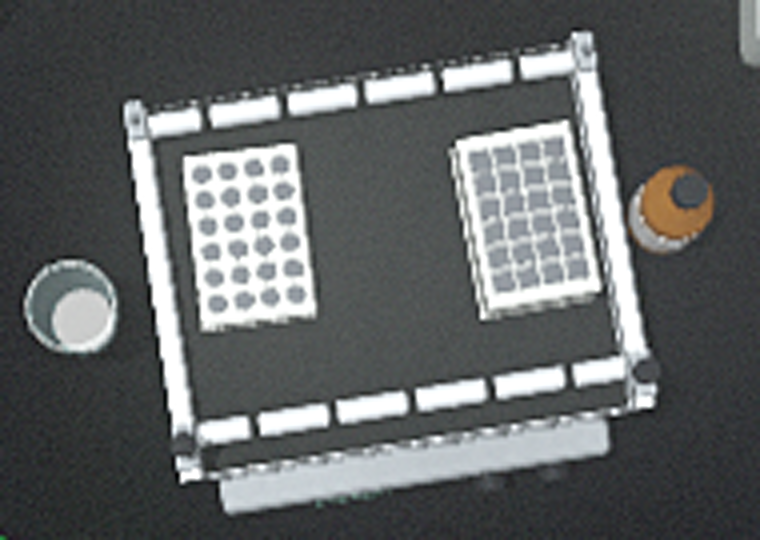

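View pics/side0c.png

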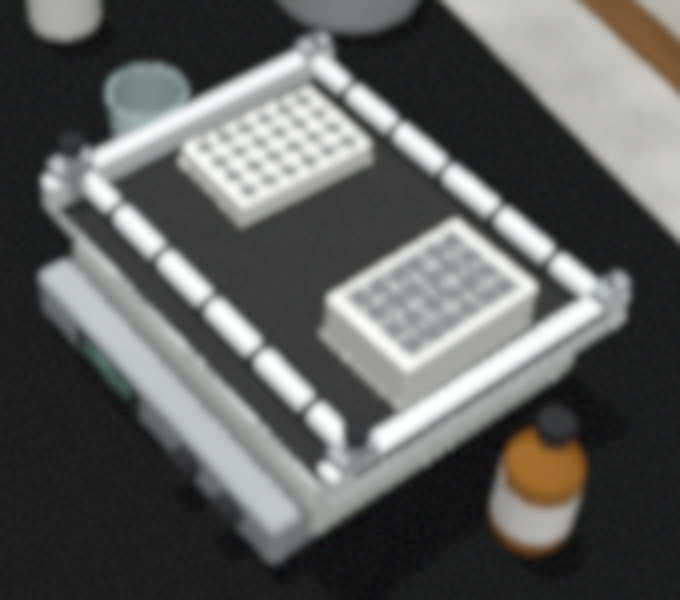

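The crops show the following. In the top crop, the middle gap of the back bar is at (361,93) and of the clamp bar at (412,402). The rail inner edges run (153,135)-(190,430) and (578,75)-(625,360). In the side crop, the middle gaps are at (443,170) and (208,285). I'll fit the poses from both views.

```bash
cat > h.py <<'E'
import numpy as np,pickle
from scipy.optimize import least_squares
C=pickle.load(open("c0.pkl","rb"))
def proj(n,X):
    c=C[n];p=np.asarray(X)@c["R"].T+c["t"];p=p@c["camera_matrix"].T;return p[:,:2]/p[:,2:]
T=lambda p:np.array(p)/4-.375+[195,115]
S=lambda p:np.array(p)/4-.375+[235,150]
def W(P,q):
    c,s=np.cos(q[2]),np.sin(q[2]);P=np.asarray(P,float)
    return np.c_[q[0]+c*P[:,0]-s*P[:,1],q[1]+s*P[:,0]+c*P[:,1],P[:,2]]
def inv(X,q):
    c,s=np.cos(q[2]),np.sin(q[2]);d=np.array(X)-q[:2];return np.array([c*d[0]+s*d[1],-s*d[0]+c*d[1]])
E
python3 - <<'E'
from h import *
tb,ts=T([(361,93),(412,402)]),S([(443,170),(208,285)])
for a,b in zip(tb,ts):
    f=least_squares(lambda X:np.r_[proj("top",[X])[0]-a,proj("side",[X])[0]-b],[.6,0,.1]);print("bar",f.x.round(4),f.fun.round(1))
def back(n,uv,z):
    c=C[n];return least_squares(lambda X:proj(n,[[X[0],X[1],z]])[0]-uv,[.6,0]).x
rail=[(back("top",p,.122),y) for p,y in zip(T([(153,135),(190,430),(578,75),(625,360)]),(.16,.16,-.16,-.16))]
def res(q):
    e=np.r_[(proj("top",W([[.122,0,.113],[-.11+q[3],0,.113]],q))-tb).ravel(),(proj("side",W([[.122,0,.113],[-.11+q[3],0,.113]],q))-ts).ravel()]
    return np.r_[e,[(inv(X,q)[1]-y)*400 for X,y in rail]]
f=least_squares(res,[.65,0,.1,.01]);q=f.x;print("shaker",q.round(4),f.fun.round(1))
k=np.array([(-1,1),(1,1),(1,-1),(-1,-1)])
for n,a,b,h in(("culture",[(202,322),(184,155),(296,144),(316,312)],[(180,155),(300,88),(372,150),(243,215)],.12),("deep",[(486,308),(458,145),(570,121),(601,290)],[(330,293),(455,220),(537,287),(408,365)],.144)):
    a,b=T(a),S(b)
    m=lambda p:W(np.c_[k*[.0639,.04275]*p[4],np.full(4,p[3])],p)
    f=least_squares(lambda p:np.r_[(proj("top",m(p))-a).ravel(),(proj("side",m(p))-b).ravel()],[.65,0,.1,h,1])
    print(n,f.x.round(4),"in shaker",inv(f.x[:2],q).round(4),(f.x[2]-q[2]).round(3),f.fun.round(1))
for n,p,z in(("beaker",(70,300),.09),("bottle",(690,188),.125)):
    X=back("top",T(p),z);print(n,X.round(3),inv(X,q).round(3))
E
```

```text
bar [0.7372 0.0052 0.1199] [-0.1  0.3  0.3 -0.1]
bar [ 0.509  -0.0325  0.1396] [ 0.2 -0.4 -0.4  0.1]
shaker [ 0.6189 -0.0133  0.145   0.0042] [ 0.1  0.  -1.7 -1.4  0.9  1.4  0.5  4.6 -1.4 -0.6  0.1 -0.7]
culture [0.6328 0.0865 0.1351 0.1162 0.9813] in shaker [0.0281 0.0967] -0.01 [ 0.2  0.8 -0.5  0.7 -0.3 -0.1  0.1 -0.3  0.1 -0.8  1.6  0.8 -0.2 -0.1
 -0.  -0.1]
deep [ 0.6431 -0.1156  0.174   0.1499  0.952 ] in shaker [ 0.0091 -0.1048] 0.029 [ 0.6 -0.5  0.3 -1.   0.   0.4 -0.1 -0.6 -0.7  0.3 -0.1 -0.3 -0.5 -0.3
 -0.5  0.6]
beaker [0.587 0.22 ] [0.002 0.236]
bottle [ 0.668 -0.236] [ 0.016 -0.228]
```

Call:
arm_command(
  travel=[
    [0.05, -0.08, 0.02],
    [0.1, -0.16, 0.04],
    [0.15, -0.24, 0.06],
    [0.2, -0.32, 0.06],
    [0.25, -0.4, 0.06],
    [0.3, -0.48, 0.06],
    [0.35, -0.56, 0.06],
    [0.4, -0.64, 0.06],
    [0.4, -0.64, 0.06],
  ],
  delta_rot=[
    [0, 0, -0.043],
    [0, 0, -0.086],
    [0, 0, -0.129],
    [0, 0, -0.172],
    [0, 0, -0.215],
    [0, 0, -0.258],
    [0, 0, -0.3],
    [0, 0, -0.342],
    [0, 0, -0.342],
  ],
  grip=0.5,
)

```text
time_s: 1.27
tcp_pos: [0.4342, 0.3109, 0.2756]
eef_rot: [180.0, -0.0, -51.2]
contact_force: [0.2, 0.1, 0.0]
gripper_width: 0.0435
gripper_force: 0.0
```

Call:
arm_command(
  travel=[
    [0.05, -0.08, 0],
    [0.1, -0.16, 0],
    [0.15, -0.24, 0],
    [0.2, -0.32, 0],
    [0.25, -0.4, 0],
    [0.3, -0.48, 0],
    [0.35, -0.56, 0],
    [0.404, -0.648, 0],
    [0.404, -0.648, 0],
    [0.404, -0.648, 0],
  ],
  delta_rot=[
    [0, 0, -0.043],
    [0, 0, -0.086],
    [0, 0, -0.129],
    [0, 0, -0.172],
    [0, 0, -0.215],
    [0, 0, -0.258],
    [0, 0, -0.3],
    [0, 0, -0.342],
    [0, 0, -0.342],
    [0, 0, -0.342],
  ],
)

```text
time_s: 2.52
tcp_pos: [0.6351, -0.0102, 0.275]
eef_rot: [179.9, 0.0, -81.8]
contact_force: [-0.0, 0.4, 0.2]
gripper_width: 0.044
gripper_force: 0.0
```

Run:
```python
from plant import r, viewer
import cv2,pickle
s=r.get_state();print({k:s[k] for k in("time_s","tcp_pos","eef_rot","joints","contact_force","gripper_width")})
c=viewer.capture("wrist");pickle.dump((s,c),open("w1.pkl","wb"))
cv2.imwrite("pics/w1.png",cv2.cvtColor(c["img"],cv2.COLOR_RGB2BGR))
```

```text
{'time_s': 2.525, 'tcp_pos': array([ 0.63508423, -0.01024411,  0.2749762 ]), 'eef_rot': array([ 1.79945303e+02,  1.07851810e-02, -8.17657711e+01]), 'joints': array([ 1.66406503e+01,  1.59175065e+01, -2.08163795e+00, -1.96203765e-02,
       -7.20533896e+01, -8.40036209e+00]), 'contact_force': array([-0.04534168,  0.41604395,  0.23245229]), 'gripper_width': 0.044039026910179316}
```

View pics/w1.png

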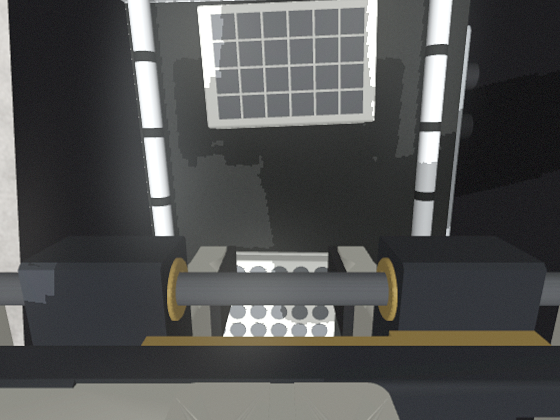

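The wrist view shows the deep plate ahead. Its inner top edge runs (210,127)-(374,120), the back bar gaps are at (144,57), (151,131) and (161,202), and the clamp bar gaps at (438,49), (430,126) and (425,196). The fingers sit between the plates.

Run:
```python
from h import *
from scipy.spatial.transform import Rotation as Ro
s,c=pickle.load(open("w1.pkl","rb"))
Rt=Ro.from_euler("xyz",s["eef_rot"],degrees=True).as_matrix();M=c["mount"]
def ray(uv,z):
    d=np.linalg.solve(c["camera_matrix"],[*uv,1]);o=Rt@M[:3,3]+s["tcp_pos"];d=Rt@M[:3,:3]@d
    return (o+d*(z-o[2])/d[2])[:2]
B=[ray(p,.116) for p in((144,57),(151,131),(161,202))];F=[ray(p,.116) for p in((438,49),(430,126),(425,196))]
for b,f in zip(B,F):print(b.round(4),f.round(4),"dist",np.linalg.norm(b-f).round(4),"yaw",np.arctan2(*(b-f)[::-1]).round(4))
for n,P in(("B",B),("F",F)):
    d=P[0]-P[2];print(n,"yaw",np.arctan2(d[0],-d[1]).round(4),"gap",np.linalg.norm(P[0]-P[1]).round(4),np.linalg.norm(P[1]-P[2]).round(4))
a,b=ray((210,127),.144),ray((374,120),.144);print("deep edge",a.round(4),b.round(4),np.linalg.norm(a-b).round(4),np.arctan2(*(a-b)[::-1]).round(4))
for q in([.6189,-.0133,.145],[.6189,-.0133,.14]):
    print([inv(x,q).round(4).tolist() for x in B+F+[a,b]])
```

```text
[ 0.7591 -0.109 ] [ 0.5318 -0.1478] dist 0.2306 yaw 0.1692
[ 0.7508 -0.0528] [ 0.5233 -0.0899] dist 0.2305 yaw 0.1613
[0.7392 0.0065] [ 0.5129 -0.0317] dist 0.2296 yaw 0.1671
B yaw 0.1704 gap 0.0568 0.0604
F yaw 0.1613 gap 0.0586 0.0591
deep edge [ 0.6974 -0.0645] [ 0.5771 -0.087 ] 0.1224 0.1853
[[0.1249, -0.1149], [0.1248, -0.0582], [0.1219, 0.0022], [-0.1057, -0.1205], [-0.1056, -0.0619], [-0.1076, -0.0029], [0.0703, -0.062], [-0.052, -0.0669]]
[[0.1255, -0.1143], [0.1251, -0.0576], [0.1219, 0.0028], [-0.1051, -0.121], [-0.1053, -0.0625], [-0.1076, -0.0034], [0.0706, -0.0616], [-0.0517, -0.0672]]
```

Call:
arm_command(
  travel=[
    [0.002, 0, -0.08],
    [0.002, 0, -0.16],
    [0.002, 0, -0.24],
    [0.002, 0, -0.28],
    [0.002, 0, -0.298],
    [0.002, 0, -0.298],
    [-0.004, 0.035, -0.298],
    [-0.009, 0.07, -0.298],
    [-0.011, 0.079, -0.298],
    [-0.012, 0.088, -0.298],
    [-0.014, 0.097, -0.298],
    [-0.015, 0.106, -0.298],
    [-0.016, 0.114, -0.298],
    [-0.017, 0.12, -0.298],
    [-0.017, 0.12, -0.298],
  ],
  delta_rot=[
    [0, 0, 0.012],
    [0, 0, 0.012],
    [0, 0, 0.012],
    [0, 0, 0.012],
    [0, 0, 0.012],
    [0, 0, 0.012],
    [0, 0, 0.012],
    [0, 0, 0.012],
    [0, 0, 0.012],
    [0, 0, 0.012],
    [0, 0, 0.012],
    [0, 0, 0.012],
    [0, 0, 0.012],
    [0, 0, 0.012],
    [0, 0, 0.012],
  ],
)

```text
time_s: 4.45
tcp_pos: [0.6266, 0.0498, 0.1264]
eef_rot: [180.0, 0.0, -80.7]
contact_force: [1.5, -0.2, -0.9]
gripper_width: 0.0436
gripper_force: 0.0
```

Call:
arm_command(
  travel=[
    [-0.001, 0.004, 0],
    [-0.0013, 0.008, 0],
    [-0.002, 0.01, 0],
    [-0.002, 0.01, 0],
  ],
  delta_rot=[
    [0, 0, 0],
    [0, 0, 0],
    [0, 0, 0],
    [0, 0, 0],
  ],
)

```text
time_s: 4.95
tcp_pos: [0.6263, 0.0512, 0.1268]
eef_rot: [180.0, -0.2, -80.7]
contact_force: [5.8, -15.1, -0.6]
gripper_width: 0.0439
gripper_force: 8.5
```

Call:
arm_command(
  travel=[
    [-0.0005, 0.003, 0],
    [-0.001, 0.006, 0],
    [-0.001, 0.006, 0],
  ],
  delta_rot=[
    [0, 0, 0],
    [0, 0, 0],
    [0, 0, 0],
  ],
)

```text
time_s: 5.32
tcp_pos: [0.6262, 0.0514, 0.1271]
eef_rot: [179.9, -0.4, -80.7]
contact_force: [10.1, -29.0, -1.0]
gripper_width: 0.0436
gripper_force: 15.1
```

Call:
arm_command(
  travel=[
    [0.01, -0.05, 0],
    [0.02, -0.12, 0],
    [0.031, -0.19, 0],
    [0.035, -0.215, 0],
    [0.036, -0.224, 0],
    [0.038, -0.233, 0],
    [0.039, -0.242, 0],
    [0.041, -0.25, 0],
    [0.042, -0.256, 0],
    [0.042, -0.256, 0],
  ],
  delta_rot=[
    [0, 0, 0],
    [0, 0, 0],
    [0, 0, 0],
    [0, 0, 0],
    [0, 0, 0],
    [0, 0, 0],
    [0, 0, 0],
    [0, 0, 0],
    [0, 0, 0],
    [0, 0, 0],
  ],
)

```text
time_s: 6.58
tcp_pos: [0.6463, -0.0708, 0.1266]
eef_rot: [180.0, -0.0, -80.7]
contact_force: [-0.7, -0.0, 0.7]
gripper_width: 0.0437
gripper_force: 0.0
```

Call:
arm_command(
  travel=[
    [0.0007, -0.004, 0],
    [0.0013, -0.008, 0],
    [0.0016, -0.01, 0],
    [0.0016, -0.01, 0],
  ],
  delta_rot=[
    [0, 0, 0],
    [0, 0, 0],
    [0, 0, 0],
    [0, 0, 0],
  ],
)

```text
time_s: 7.08
tcp_pos: [0.6468, -0.0742, 0.1266]
eef_rot: [-180.0, 0.1, -80.7]
contact_force: [-2.5, 8.5, 1.5]
gripper_width: 0.0436
gripper_force: 4.4
```

Call:
arm_command(
  travel=[
    [0.001, -0.005, 0],
    [0.001, -0.008, 0],
    [0.001, -0.008, 0],
    [-0.005, 0.03, 0],
    [-0.016, 0.08, 0],
    [-0.024, 0.13, 0.04],
    [-0.024, 0.13, 0.12],
  ],
  delta_rot=[
    [0, 0, 0],
    [0, 0, 0],
    [0, 0, 0],
    [0, 0, 0],
    [0, 0, 0],
    [0, 0, 0],
    [0, 0, 0],
  ],
)

```text
time_s: 7.95
tcp_pos: [0.6337, -0.0094, 0.1855]
eef_rot: [179.8, -0.0, -80.6]
contact_force: [0.2, -0.4, -0.4]
gripper_width: 0.0437
gripper_force: 0.0
```

Call:
arm_command(
  travel=[
    [-0.08, -0.013, 0],
    [-0.16, -0.026, 0],
    [-0.24, -0.039, 0],
    [-0.326, -0.053, 0],
    [-0.326, -0.053, 0],
    [-0.326, -0.053, -0.06],
    [-0.326, -0.053, -0.12],
    [-0.326, -0.053, -0.12],
    [-0.326, -0.053, -0.12],
  ],
  delta_rot=[
    [0, 0, 0],
    [0, 0, 0],
    [0, 0, 0],
    [0, 0, 0],
    [0, 0, 0],
    [0, 0, 0],
    [0, 0, 0],
    [0, 0, 0],
    [0, 0, 0],
  ],
  grip=0,
)

```text
time_s: 9.07
tcp_pos: [0.473, -0.037, 0.1274]
eef_rot: [-180.0, -0.0, -80.7]
contact_force: [-0.6, 0.1, 0.5]
gripper_width: 0.0004
gripper_force: 0.0
```

Run:
```python
from plant import r, viewer
import cv2
c=viewer.capture("top");a=cv2.cvtColor(c["img"],cv2.COLOR_RGB2BGR)[115:250,195:385];b=cv2.cvtColor(viewer.capture("side")["img"],cv2.COLOR_RGB2BGR)[150:300,235:405]
a=cv2.resize(a,(400,284),interpolation=3);b=cv2.resize(b,(400,353),interpolation=3)
import numpy as np
cv2.imwrite("pics/p2.png",np.hstack([cv2.copyMakeBorder(a,0,69,0,0,cv2.BORDER_CONSTANT),b]))
```

```text
(no output)
```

View pics/p2.png

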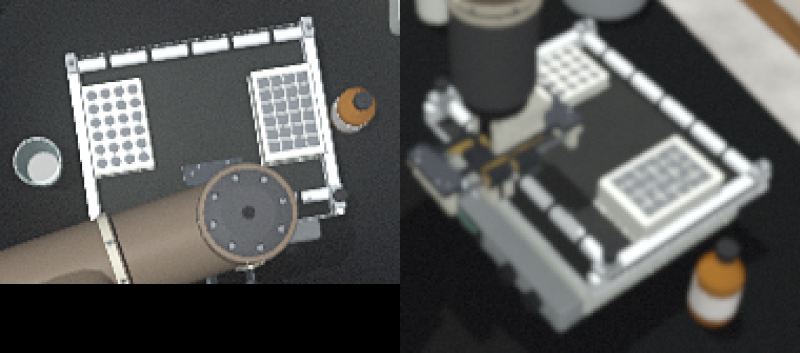

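Both plates now lie along their rails (culture at (117,128), deep at (288,115) in the left panel), and the fingers are in front of the clamp bar. Next I push the bar.

Call:
arm_command(
  travel=[
    [0.012, 0.002, 0],
    [0.024, 0.004, 0],
    [0.036, 0.006, 0],
    [0.048, 0.008, 0],
    [0.06, 0.01, 0],
    [0.072, 0.012, 0],
    [0.084, 0.014, 0],
    [0.096, 0.016, 0],
    [0.108, 0.018, 0],
    [0.12, 0.02, 0],
    [0.13, 0.021, 0],
    [0.14, 0.023, 0],
    [0.148, 0.024, 0],
    [0.156, 0.025, 0],
    [0.164, 0.027, 0],
    [0.17, 0.028, 0],
    [0.174, 0.028, 0],
    [0.174, 0.028, 0],
  ],
  delta_rot=[
    [0, 0, 0],
    [0, 0, 0],
    [0, 0, 0],
    [0, 0, 0],
    [0, 0, 0],
    [0, 0, 0],
    [0, 0, 0],
    [0, 0, 0],
    [0, 0, 0],
    [0, 0, 0],
    [0, 0, 0],
    [0, 0, 0],
    [0, 0, 0],
    [0, 0, 0],
    [0, 0, 0],
    [0, 0, 0],
    [0, 0, 0],
    [0, 0, 0],
  ],
)

```text
time_s: 11.42
tcp_pos: [0.559, -0.0227, 0.1263]
eef_rot: [180.0, 0.0, -80.7]
contact_force: [-6.1, 0.6, -1.9]
gripper_width: 0.0001
gripper_force: 2.5
```

Call:
arm_command(
  travel=[
    [0.006, 0.001, 0],
    [0.01, 0.0016, 0],
    [0.014, 0.0023, 0],
    [0.014, 0.0023, 0],
  ],
  delta_rot=[
    [0, 0, 0],
    [0, 0, 0],
    [0, 0, 0],
    [0, 0, 0],
  ],
)

```text
time_s: 11.92
tcp_pos: [0.566, -0.0216, 0.1263]
eef_rot: [180.0, 0.0, -80.7]
contact_force: [-5.6, -0.5, -1.5]
gripper_width: 0.0006
gripper_force: 2.7
```

Call:
arm_command(
  travel=[
    [0.003, 0.0005, 0],
    [0.006, 0.001, 0],
    [0.009, 0.0015, 0],
    [0.009, 0.0015, 0],
  ],
  delta_rot=[
    [0, 0, 0],
    [0, 0, 0],
    [0, 0, 0],
    [0, 0, 0],
  ],
)

```text
time_s: 12.42
tcp_pos: [0.5704, -0.0208, 0.1263]
eef_rot: [180.0, 0.0, -80.7]
contact_force: [-5.7, 0.1, -0.6]
gripper_width: 0.0008
gripper_force: 2.8
```

Call:
arm_command(
  travel=[
    [0.003, 0.0005, 0],
    [0.006, 0.001, 0],
    [0.006, 0.001, 0],
  ],
  delta_rot=[
    [0, 0, 0],
    [0, 0, 0],
    [0, 0, 0],
  ],
)

```text
time_s: 12.8
tcp_pos: [0.5733, -0.0203, 0.1263]
eef_rot: [180.0, 0.0, -80.7]
contact_force: [-4.9, 0.7, -1.8]
gripper_width: 0.0003
gripper_force: 2.9
```

Call:
arm_command(
  travel=[
    [0.004, 0.0006, 0],
    [0.008, 0.0013, 0],
    [0.01, 0.0016, 0],
    [0.01, 0.0016, 0],
  ],
  delta_rot=[
    [0, 0, 0],
    [0, 0, 0],
    [0, 0, 0],
    [0, 0, 0],
  ],
)

```text
time_s: 13.3
tcp_pos: [0.5742, -0.0205, 0.126]
eef_rot: [179.5, 0.0, -80.7]
contact_force: [-20.2, 0.5, 9.7]
gripper_width: 0.0005
gripper_force: 9.9
```

Run:
```python
from plant import r, viewer
import cv2, numpy as np
c=viewer.capture("top");a=cv2.cvtColor(c["img"],cv2.COLOR_RGB2BGR)[115:250,195:385];b=cv2.cvtColor(viewer.capture("side")["img"],cv2.COLOR_RGB2BGR)[150:300,235:405]
a=cv2.resize(a,(400,284),interpolation=3);b=cv2.resize(b,(400,353),interpolation=3)
cv2.imwrite("pics/p3.png",np.hstack([cv2.copyMakeBorder(a,0,69,0,0,cv2.BORDER_CONSTANT),b]))
```

```text
(no output)
```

View pics/p3.png

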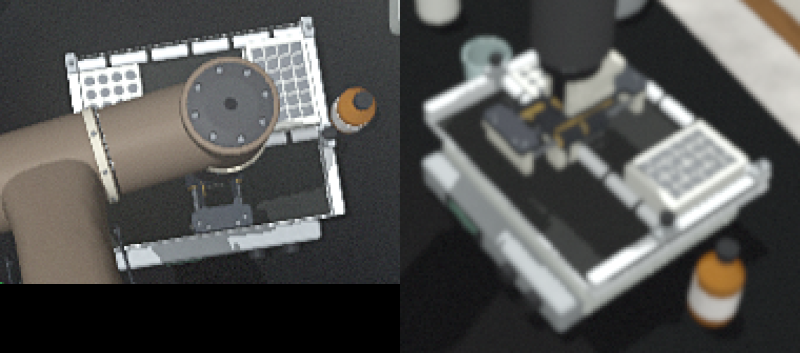

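The bar stopped hard at 20 N with both plates up against the back. I'll repeat the side pushes to make the plates flush with the rails, then press the bar again.

Call:
arm_command(
  travel=[
    [-0.02, -0.003, 0],
    [-0.02, -0.003, 0.06],
    [-0.02, -0.003, 0.12],
    [0.05, 0.008, 0.12],
    [0.12, 0.02, 0.12],
    [0.172, 0.028, 0.12],
    [0.172, 0.028, 0.12],
  ],
  delta_rot=[
    [0, 0, 0],
    [0, 0, 0],
    [0, 0, 0],
    [0, 0, 0],
    [0, 0, 0],
    [0, 0, 0],
    [0, 0, 0],
  ],
)

```text
time_s: 14.28
tcp_pos: [0.6675, -0.0052, 0.1867]
eef_rot: [-179.8, -0.0, -80.7]
contact_force: [-0.2, 0.5, -0.2]
gripper_width: 0.0004
gripper_force: 0.0
```

Call:
arm_command(
  travel=[
    [0, 0, 0],
    [0, 0, -0.06],
    [0, 0, -0.12],
    [-0.01, 0.06, -0.12],
    [-0.017, 0.105, -0.12],
    [-0.02, 0.122, -0.12],
    [-0.021, 0.128, -0.12],
    [-0.021, 0.132, -0.12],
    [-0.021, 0.132, -0.12],
  ],
  delta_rot=[
    [0, 0, 0],
    [0, 0, 0],
    [0, 0, 0],
    [0, 0, 0],
    [0, 0, 0],
    [0, 0, 0],
    [0, 0, 0],
    [0, 0, 0],
    [0, 0, 0],
  ],
  grip=0.5,
)

```text
time_s: 15.4
tcp_pos: [0.6548, 0.056, 0.1278]
eef_rot: [-180.0, -0.3, -80.7]
contact_force: [5.1, -18.0, -0.5]
gripper_width: 0.0434
gripper_force: 9.4
```

Call:
arm_command(
  travel=[
    [0.015, -0.09, 0],
    [0.03, -0.18, 0],
    [0.039, -0.236, 0],
    [0.041, -0.25, 0],
    [0.042, -0.258, 0],
    [0.043, -0.264, 0],
    [0.043, -0.264, 0],
  ],
  delta_rot=[
    [0, 0, 0],
    [0, 0, 0],
    [0, 0, 0],
    [0, 0, 0],
    [0, 0, 0],
    [0, 0, 0],
    [0, 0, 0],
  ],
)

```text
time_s: 16.27
tcp_pos: [0.676, -0.0694, 0.127]
eef_rot: [-179.9, 0.1, -80.6]
contact_force: [-1.0, 5.6, 1.3]
gripper_width: 0.0439
gripper_force: 3.3
```

Call:
arm_command(
  travel=[
    [0.001, -0.006, 0],
    [0.001, -0.006, 0],
    [-0.02, 0.07, 0],
    [-0.022, 0.132, 0.04],
    [-0.022, 0.132, 0.12],
    [-0.022, 0.132, 0.16],
  ],
  delta_rot=[
    [0, 0, 0],
    [0, 0, 0],
    [0, 0, 0],
    [0, 0, 0],
    [0, 0, 0],
    [0, 0, 0],
  ],
)

```text
time_s: 17.02
tcp_pos: [0.6652, -0.0041, 0.2092]
eef_rot: [-179.8, -0.0, -80.5]
contact_force: [0.5, 0.9, -0.4]
gripper_width: 0.0435
gripper_force: 0.0
```

Call:
arm_command(
  travel=[
    [-0.07, -0.011, 0],
    [-0.15, -0.024, 0],
    [-0.221, -0.036, 0],
    [-0.221, -0.036, 0],
    [-0.221, -0.036, -0.08],
    [-0.221, -0.036, -0.16],
    [-0.221, -0.036, -0.16],
    [-0.21, -0.034, -0.16],
    [-0.2, -0.033, -0.16],
    [-0.19, -0.031, -0.16],
    [-0.18, -0.029, -0.16],
    [-0.174, -0.028, -0.16],
    [-0.174, -0.028, -0.16],
  ],
  delta_rot=[
    [0, 0, 0],
    [0, 0, 0],
    [0, 0, 0],
    [0, 0, 0],
    [0, 0, 0],
    [0, 0, 0],
    [0, 0, 0],
    [0, 0, 0],
    [0, 0, 0],
    [0, 0, 0],
    [0, 0, 0],
    [0, 0, 0],
    [0, 0, 0],
  ],
  grip=0,
)

```text
time_s: 18.65
tcp_pos: [0.5743, -0.0208, 0.1258]
eef_rot: [179.6, -0.0, -80.7]
contact_force: [-10.6, 0.3, 4.4]
gripper_width: 0.0007
gripper_force: 5.0
```

Call:
arm_command(
  travel=[
    [0.004, 0.001, 0],
    [0.004, 0.001, 0],
    [-0.03, -0.005, 0],
    [-0.04, -0.006, 0.08],
    [-0.06, -0.006, 0.18],
    [-0.12, 0.08, 0.25],
    [-0.18, 0.18, 0.25],
    [-0.22, 0.28, 0.25],
    [-0.24, 0.38, 0.25],
    [-0.24, 0.48, 0.25],
    [-0.24, 0.54, 0.25],
    [-0.24, 0.54, 0.25],
  ],
  delta_rot=[
    [0, 0, 0],
    [0, 0, 0],
    [0, 0, 0],
    [0, 0, 0],
    [0, 0, 0],
    [0, 0, 0],
    [0, 0, 0],
    [0, 0, 0],
    [0, 0, 0],
    [0, 0, 0],
    [0, 0, 0],
    [0, 0, 0],
  ],
)

```text
time_s: 20.15
tcp_pos: [0.4574, 0.252, 0.2516]
eef_rot: [-180.0, 0.0, -80.6]
contact_force: [-1.1, -1.7, 0.7]
gripper_width: 0.0007
gripper_force: 0.0
```

Run:
```python
from plant import r, viewer
import cv2, numpy as np
c=viewer.capture("top");a=cv2.cvtColor(c["img"],cv2.COLOR_RGB2BGR)[115:250,195:385]
cv2.imwrite("pics/top4.png",cv2.resize(a,(760,540),interpolation=3))
```

```text
(no output)
```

View pics/top4.png

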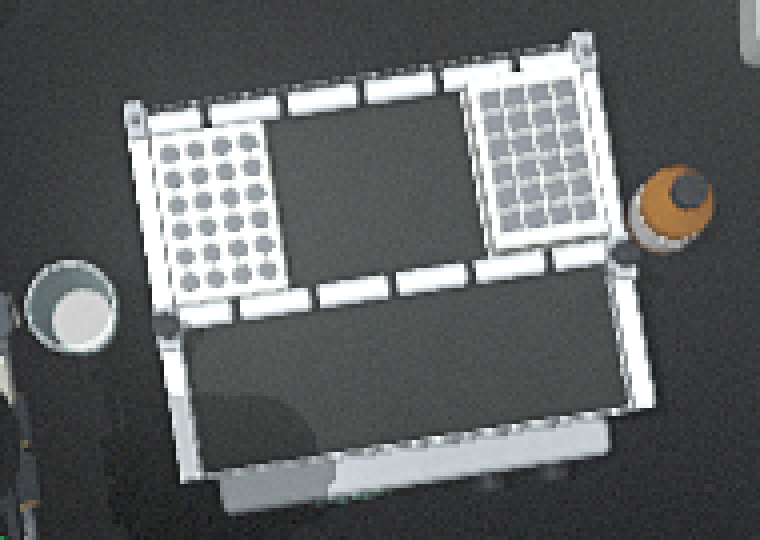

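The top view shows both plates seated. The culture plate is against the left rail and back bar ((150,135)-(287,290)), the deep plate against the right rail and back bar, and the clamp bar touches both along (185,315)-(605,255). The beaker and bottle have not moved, so I'm handing in.

```bash
python3 -c "
from plant import close_job
print(close_job())"
```

```text
the job is handed in; nothing more can be done
None
```

I pushed both plates flush to their side rails, slid the clamp bar until it stopped firmly against them, and handed the job in at about 20 s; the final top view looked right, but no verdict came back.

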